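Push the tube rack home on the autosampler deck

TASK

The tube rack has been left askew on the autosampler's deck. Push it gently along the deck with the fingers, without gripping or lifting it, until it sits fully home in the back left corner: its long rear side flush against the rear ledge and its left end against the end stop beside the probe. The tubes are open, so push on the rack only and keep it upright; do not touch the tubes or the probe, leave the bottles where they stand, and finish clear of everything.

Things in the scene. Friction and masses are not known exactly. Their poses are not given: they have to be found in the camera images.
- autosampler: Autosampler, a low bench instrument, fixed. Origin: centre of its underside, at bench height; x to its rear (away from the robot), y to its left. Chassis x -145..+210, y -280..+280 mm. Flat deck at z = 50 mm, x -135 (open front edge, no lip)..+110, y -280..+200 mm. Behind the deck a drive housing (x +134..+202) up to z = 95 mm; left of it a rinse pot at x +20, y +246, up to z = 82 mm.
- deck_corner (a point): Inner back left corner of the deck, where the upright faces of the straight rear ledge (along y, at autosampler x = +110 mm) and of the left end stop (along x, at y = +200 mm) meet, at deck height z = 50 mm. Ledge and stop are fixed aluminium strips 20 mm high above the deck, 12 and 10 mm thick. Axes as the autosampler's.
- probe_arm: Sampling probe, parked, fixed; origin and axes as the autosampler's. A 34 mm square column at x +165, y +246 mm, up to z = 255 mm; from it an arm 24 mm wide reaches forward to x -5 mm at z 231..249 mm, and at x +20 mm a thin steel tube hangs from it into the rinse pot. Not to be touched.
- rack: White plastic tube rack, loose on the deck, 0.36 to 0.63 kg. 95 mm (x) by 190 mm (y), 62 mm high, closed upright sides, 3 by 7 square cells open on top. Origin: centre of its underside; x towards its rear long side, y along it to its left end. Starts turned up to 17 degrees from the autosampler, its centre 45 to 100 mm short of home in x and 50 to 125 mm in y. Slides with 2 to 6 N.
- rack_rear_left (a point): Rear left bottom corner of the rack (rack x = +47.5, y = +95 mm, z = 0). Axes as the rack's.
- rack_rear_right (a point): Rear right bottom corner of the rack (rack x = +47.5, y = -95 mm, z = 0). Axes as the rack's.
- tube0: Open amber plastic sample tube, 16 mm diameter (rim 17.6 mm), 75 mm long, standing loose in the rack's cell at rack x = -29, y = -52 mm; origin at the centre of its bottom, 5 mm above the rack's underside, its rim 18 mm above the rack's top. Must not be touched.
- tube1: Open amber plastic sample tube, 16 mm diameter (rim 17.6 mm), 75 mm long, standing loose in the rack's cell at rack x = +29, y = -26 mm; origin at the centre of its bottom, 5 mm above the rack's underside, its rim 18 mm above the rack's top. Must not be touched.
- tube2: Open amber plastic sample tube, 16 mm diameter (rim 17.6 mm), 75 mm long, standing loose in the rack's cell at rack x = +0, y = +0 mm; origin at the centre of its bottom, 5 mm above the rack's underside, its rim 18 mm above the rack's top. Must not be touched.
- tube3: Open amber plastic sample tube, 16 mm diameter (rim 17.6 mm), 75 mm long, standing loose in the rack's cell at rack x = -29, y = +52 mm; origin at the centre of its bottom, 5 mm above the rack's underside, its rim 18 mm above the rack's top. Must not be touched.
- tube4: Open amber plastic sample tube, 16 mm diameter (rim 17.6 mm), 75 mm long, standing loose in the rack's cell at rack x = +29, y = +78 mm; origin at the centre of its bottom, 5 mm above the rack's underside, its rim 18 mm above the rack's top. Must not be touched.
- deck_bottle: Capped plastic bottle, 42 mm diameter, 80 mm high, standing on the right end of the deck; origin at the centre of its underside. Bystander.
- bench_bottle: Capped plastic bottle, 48 mm diameter, 95 mm high, standing on the bench left of the autosampler; origin at the centre of its underside. Bystander.
- wash_bottle: Wash bottle with a bent spout, 66 mm diameter, 190 mm high to the spout's top, the spout reaching 65 mm out from its axis along its own -x; standing on the bench right of the autosampler; origin at the centre of its underside. Bystander.
There are look-alikes about, which are no part of the job. What is shaped like the rack but green is not meant.

How it is judged:
By the outcome, as a careful person would: the job done as asked, in the order asked, and still so for the second after the job is handed in, with the robot touching nothing.
It also fails if it takes over 64 s, if anything falls off the work surface, if the arm or the gripper's body presses on something with over 40 N, if the wrist force passes 120 N, or if a joint passes its speed limit or range.

ROBOT

A 6-joint arm with a two-finger parallel gripper is mounted at the origin on the work surface. World frame = base frame: x ahead of the robot, y to its left, z up, the work surface at z = 0. Lengths are in m, angles in rad, forces in N, time in s.
With the tool pointing down it reaches from about 0.25 to 0.725 m from the base axis. Payload 4 kg.
Tool frame: the origin (TCP) lies on the mounting face of the last link; the fingertips stand 173 mm ahead of it and the grasp point (between the pads) lies ahead of it (manip.grip_depth is the x of the grasp point in the tool frame, in m); x points along the fingers, y is the direction in which the jaws open and shut, and the axes are right-handed (so a half turn about x gives the same grasp; the last joint's range is limited). The gripper opens to 85 mm and grips with 20 to 120 N. Pads are 22 mm wide; open, the fingers measure 114 mm over their backs; the gripper's body (76 mm by 85 mm) begins 54 mm behind the grasp point. The pads swing forward as they close: fully open they stand 13 mm farther back than shut.
Start: joints at [0, 0.241, 0.005, 1.335, 0, 1.571], TCP at [0.5, 0, 0.405] pointing down, gripper open.
Joint ranges: [-2.72, 2.72], [-1.05, 1.87], [-1.09, 1.28], [-1.99, 2.15], [-1.42, 1.44], [-3.14, 3.14]. Speed limits (rad/s): [2.79, 2.79, 3.14, 3.14, 3.14, 3.14].

INTERFACE

Orientations are given as [roll, pitch, yaw] about the fixed x, y, z axes, in that order (R = Rz(yaw) Ry(pitch) Rx(roll)).
In Python, from bench import manip, cams, finder gives the robot as it stands.
- The arm moves only by the shell command python3 -m jog 'ROWS' [OPENING] [FORCE]. ROWS is JSON, a list that holds one entry, the list of rows, each a list of 4 numbers: the shift along the world's x, y, z in mm, then the turn about the world's z in degrees. In form: [[[dx, dy, dz, yaw], ...]]. A call has 1 to 8 rows; each row is the pose to reach, as a shift and turn from the pose measured when the call began; what a row does not reach only later rows make up. A row lasts 1/8 s, in which the tool goes at most 62.5 mm and 10.7 degrees, less where a joint would pass 70% of its speed; a pose out of reach is approached as far as the arm can. A call with a gripper value outside its range is refused whole. OPENING is the closure in counts, from 0 (fully open) to 255 (shut), set as the call begins (- or left out, the last holds). The fingers move at their own pace and stop on an object; FORCE is the grip in N (left out, the last holds). Time passes only in rows, so rows that repeat a pose let the fingers close. It gives the time, the measured TCP pose, the force and the opening at its end, in the units of the state.
- manip.sense(): the state, without advancing time (a new reading comes with each control period).
- cams.read_camera(name): name is "scene" or "side" or "wrist"; returns a dict with "color" (480x640x3 uint8, blue, green, red), "fx", "fy", "cx", "cy" (pixels), "R" (3x3) and "t" (3): a world point X has camera coordinates R X + t. Camera axes: x right, y down, z forward; pixel columns grow to the right and rows downward; lengths in m; the calibration is good to about 2 mm. The wrist camera is an equidistant fisheye: a pixel r from the principal point sees the ray r / f radians off the axis. A picture is of the moment at which its call begins. There is no depth.
- manip.finish_job(): hands the job in, once; it reports no verdict.
Trained networks look in the newest picture that a camera, given by its name, has taken for a name from the list of things; names that differ only in an ending like _2 or _b are one class to them, and where a whole thing is asked for, a point or a joint stands for the part that bears it (a point fixed in the world has none). Each returns a list of dicts, best first, with "conf" (0 to 1); they miss things now and then, are a little off and sometimes report something else, mostly with a low value. They report only what shows in the picture. A call takes as long as a camera call. They do not tell look-alikes from the thing itself.
- finder.trace(camera, thing): "mask" (480x640 bool, what is visible of it) and "bbox" ([left, top, right, bottom] as shares, 0 to 1, of the picture: columns of its width, rows of its height, round what is visible of it).
- finder.landmark_of(camera, thing): "location" ([row, column] as shares, 0 to 1, of the picture: columns of its width, rows of its height: a listed point, or the origin of a listed thing).
The state is a dict: "time": time; "joint_pos": joint angles; "qd": joint speeds; "effort": joint torques, N m; "eef_pos": TCP position; "orientation": TCP orientation; "contact_force": force on the tool from outside, world axes, zero at the start; "torque": the same for the moment, N m; "finger_gap": finger opening in m.
Only numpy, scipy, OpenCV 4.12 (cv2) and the standard library are available. Lean on these libraries where they do the work, as an engineer would, in place of code of your own. Each camera call takes 0.05 s, during which the arm holds its last target. There are 200 camera calls.

## Working session

There is one attempt and no reset: what is moved stays moved. The work goes in short steps, Python scripts to look and compute and a shell command to move; the robot and the scene stay as the last step left them, time stands still between calls to the robot, and variables do not carry over. Pictures are saved under pics/ and viewed, about 8 in all and at most 12, crops included, and the job is handed in when it is done.

```bash
ls; mkdir -p pics; cat > h.py <<'E'
from bench import manip, cams, finder
import numpy as np, cv2
def ray(c,uv):
    u,v=uv; R=np.array(c["R"]);t=np.array(c["t"])
    d=np.array([(u-c["cx"])/c["fx"],(v-c["cy"])/c["fy"],1.])
    if c.get("fish"):
        r=np.hypot(d[0],d[1]); d=np.array([d[0]/r*np.sin(r),d[1]/r*np.sin(r),np.cos(r)]) if r>0 else d
    return -R.T@t, R.T@d
def onz(c,uv,z):
    o,d=ray(c,uv); return o+d*(z-o[2])/d[2]
def cam(n):
    c=cams.read_camera(n); c["fish"]=n=="wrist"; return c
E
python3 - <<'E'
from h import *
for n in ("scene","side"):
    c=cam(n); cv2.imwrite(f"pics/{n}0.png",c["color"])
    print(n, -np.array(c["R"]).T@np.array(c["t"]))
    for th,z in (("deck_corner",.05),("rack_rear_left",.05),("rack_rear_right",.05),("rack",.05),("autosampler",0),("deck_bottle",.05),("bench_bottle",0),("wash_bottle",0),("tube0",.055),("tube4",.055)):
        for r in finder.landmark_of(n,th)[:3]:
            v,u=r["location"]; uv=(u*640,v*480); print(th,round(r["conf"],2),np.round(uv),np.round(onz(c,uv,z),4))
print(manip.sense()["eef_pos"],manip.sense()["orientation"],manip.grip_depth)
E
```

```text
pics
scene [1.4777222  0.09618955 0.79252116]
deck_corner 0.68 [396. 311.] [0.7147 0.1698 0.05  ]
rack_rear_left 0.77 [372. 291.] [0.6598 0.1223 0.05  ]
rack_rear_left 0.71 [518. 255.] [0.5243 0.442  0.05  ]
rack_rear_left 0.69 [475. 245.] [0.4944 0.3537 0.05  ]
rack_rear_right 0.89 [571. 307.] [0.6851 0.5082 0.05  ]
rack_rear_right 0.69 [222. 212.] [ 0.3875 -0.2489  0.05  ]
rack_rear_right 0.66 [281. 277.] [ 0.625  -0.0677  0.05  ]
rack 0.9 [449. 226.] [0.4219 0.3048 0.05  ]
rack 0.81 [332. 268.] [0.5921 0.0368 0.05  ]
rack 0.62 [181. 218.] [ 0.4188 -0.344   0.05  ]
autosampler 0.9 [314. 277.] [ 0.5645 -0.004   0.    ]
deck_bottle 0.69 [209. 246.] [ 0.5281 -0.2466  0.05  ]
deck_bottle 0.58 [149. 263.] [ 0.5951 -0.3649  0.05  ]
bench_bottle 0.65 [467. 329.] [0.7044 0.3142 0.    ]
bench_bottle 0.23 [279. 279.] [ 0.577  -0.0836  0.    ]
wash_bottle 0.79 [145. 270.] [ 0.5615 -0.3962 -0.    ]
wash_bottle 0.71 [279. 275.] [ 0.5616 -0.0852  0.    ]
tube0 0.69 [279. 277.] [ 0.6321 -0.0701  0.055 ]
tube4 0.69 [279. 277.] [ 0.6321 -0.0701  0.055 ]
side [0.06997763 0.84187299 1.08801761]
deck_
[... 326 characters left out ...]
  ]
rack_rear_right 0.72 [435. 227.] [ 0.3022 -0.2154  0.05  ]
rack 0.97 [439. 203.] [ 0.3284 -0.3167  0.05  ]
rack 0.86 [303. 248.] [0.587  0.0369 0.05  ]
rack 0.67 [335. 381.] [0.3218 0.3428 0.05  ]
autosampler 0.94 [314. 256.] [0.5681 0.0078 0.    ]
autosampler 0.36 [236. 267.] [0.734  0.1486 0.    ]
deck_bottle 0.79 [364. 197.] [ 0.5323 -0.2297  0.05  ]
deck_bottle 0.69 [264. 262.] [0.6484 0.1306 0.05  ]
bench_bottle 0.89 [206. 319.] [0.6998 0.326  0.    ]
wash_bottle 0.94 [380. 179.] [ 0.55  -0.387  0.   ]
tube0 0.38 [301. 247.] [0.5895 0.041  0.055 ]
tube4 0.38 [301. 247.] [0.5895 0.041  0.055 ]
[5.00011790e-01 8.69950598e-06 4.04702277e-01] [ 0.91445833  1.57076413 -0.65634346] 0.1547
```

View pics/scene0.png

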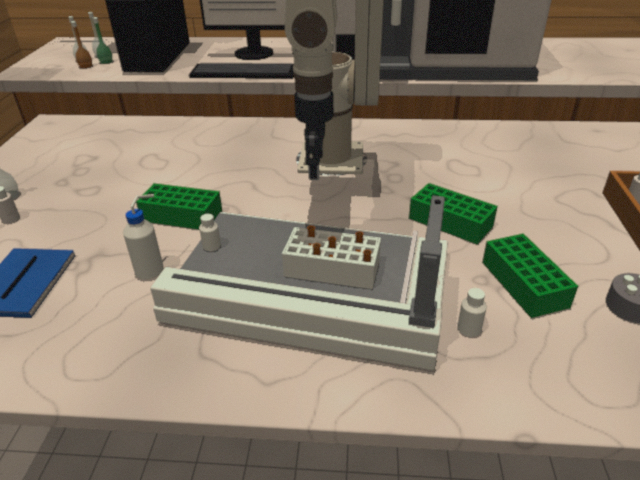

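View pics/side0.png

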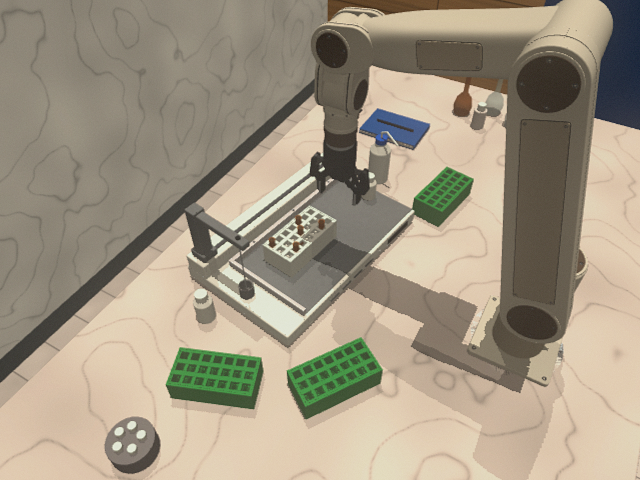

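```bash
python3 - <<'E'
import cv2,numpy as np
a=cv2.imread("pics/scene0.png")[195:365,150:460]; b=cv2.imread("pics/side0.png")[160:350,180:430]
cv2.imwrite("pics/c1.png",cv2.resize(a,None,fx=2.5,fy=2.5,interpolation=2)); cv2.imwrite("pics/c2.png",cv2.resize(b,None,fx=3,fy=3,interpolation=2))
E
```

```text
(no output)
```

View pics/c1.png

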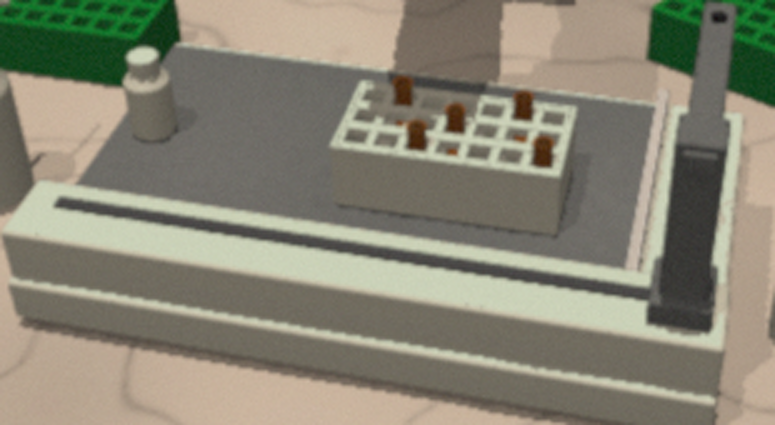

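View pics/c2.png

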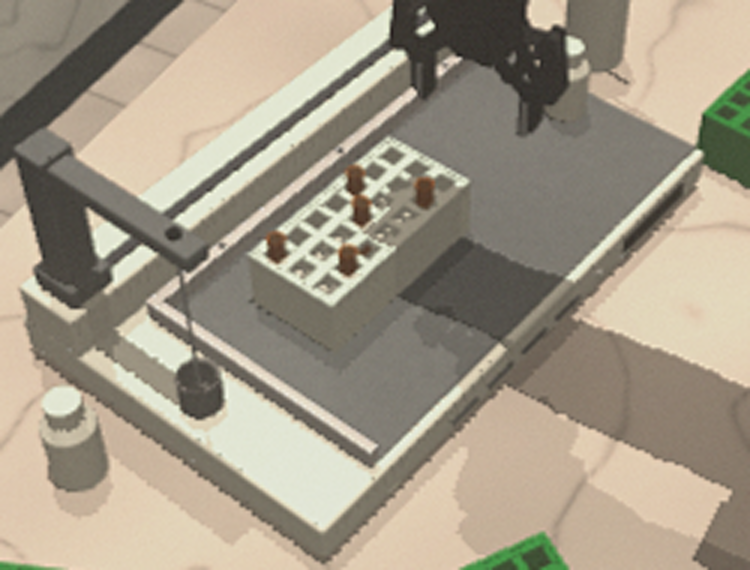

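```bash
cat > fit.py <<'E'
from h import *
from scipy.optimize import least_squares
def proj(c,X):
    p=np.array(c["R"])@X+np.array(c["t"]); u=p[:2]/p[2]
    if c.get("fish"):
        r=np.hypot(*u); u=u/r*np.arctan(r)
    return np.array([c["fx"]*u[0]+c["cx"],c["fy"]*u[1]+c["cy"]])
def wp(p,P):
    x,y,a=p; X,Y,Z=np.array(P)/1000.; return np.array([x+X*np.cos(a)-Y*np.sin(a),y+X*np.sin(a)+Y*np.cos(a),Z])
def fit(obs,p0):
    f=lambda p:np.concatenate([proj(c,wp(p,P))-uv for c,P,uv in obs])
    s=least_squares(f,p0,loss="soft_l1"); return s.x,f(s.x).reshape(-1,2)
E
python3 - <<'E'
from fit import *
S=cam("scene");D=cam("side")
s=lambda P,u,v:(S,P,np.array([150+u/2.5,195+v/2.5])); d=lambda P,u,v:(D,P,np.array([180+u/3,160+v/3]))
a,ra=fit([s((210,280,0),713,420),s((210,-280,0),15,318),d((-145,280,0),322,560),d((-145,280,50),322,530),d((-145,-280,50),700,152),d((110,200,50),168,305)],[.565,0,-.1])
r,rr=fit([d((-47.5,95,112),332,305),d((47.5,95,112),250,257),d((47.5,-95,112),395,138),d((-47.5,-95,112),470,182),d((-47.5,95,50),335,348),d((47.5,95,50),258,300),
s((47.5,-95,112),333,148),s((47.5,95,112),562,180),s((-47.5,95,112),577,105),s((-47.5,-95,112),360,83),s((47.5,95,50),557,233),s((47.5,-95,50),337,205)],[.588,.037,-.17])
print("auto",a,np.degrees(a[2]));print(ra.round(1).tolist());print("rack",r,np.degrees(r[2]));print(rr.round(1).tolist())
c=wp(a,(110,200,50));h=wp(a,(110-47.5,105,50));print("corner",c,"home",h)
A=np.array([[np.cos(a[2]),np.sin(a[2])],[-np.sin(a[2]),np.cos(a[2])]])
print("rack to home in auto axes",A@(h[:2]-r[:2]),"rel yaw",np.degrees(r[2]-a[2]))
np.save("auto.npy",a)
E
```

```text
auto [ 0.56768374 -0.0037805  -0.17265832] -9.892592871226293
[[-2.3, 11.0], [0.3, 1.2], [0.9, 1.7], [-0.2, 0.2], [2.8, -0.7], [-0.5, 2.9]]
rack [ 0.59048846  0.03882285 -0.14676219] -8.408854137991993
[[0.1, 0.4], [-0.9, -0.8], [-2.7, -0.9], [-0.1, -0.8], [0.2, 1.9], [-1.5, 0.8], [-1.1, -0.8], [-0.3, -1.9], [0.1, -0.0], [0.2, -1.3], [0.5, 0.3], [-0.8, -0.6]]
corner [0.71040856 0.17434761 0.05      ] home [0.64729365 0.0889207  0.05      ]
rack to home in auto axes [0.04735368 0.05911221] rel yaw 1.483738733234299
```

```bash
python3 - <<'E'
from fit import *
a=np.load("auto.npy")
c=cam("wrist"); im=c["color"]; cv2.imwrite("pics/w0raw.png",im)
big=cv2.resize(im,(800,600),interpolation=2)
print(c["fx"],c["cx"],c["cy"],np.array(c["R"]),-np.array(c["R"]).T@np.array(c["t"]))
for P in [(110,y,50) for y in range(-280,201,20)]+[(x,200,50) for x in range(-135,111,20)]+[(-145,y,50) for y in range(-280,281,40)]+[(202,y,95) for y in range(-280,281,40)]:
    X=wp(a,P); 
    if (np.array(c["R"])@X+np.array(c["t"]))[2]>0: cv2.circle(big,tuple((proj(c,X)*1.25).round().astype(int).tolist()),2,(0,0,255),-1)
cv2.imwrite("pics/w0.png",big)
E
```

```text
371.64829954431775 317.4812581025668 238.03752142626976 [[ 9.99999795e-01  1.21750503e-04 -6.29261623e-04]
 [ 2.97774474e-04 -9.57653151e-01  2.87924216e-01]
 [-5.67559458e-04 -2.87924344e-01 -9.57652990e-01]] [0.50029473 0.07347433 0.37522334]
```

View pics/w0.png

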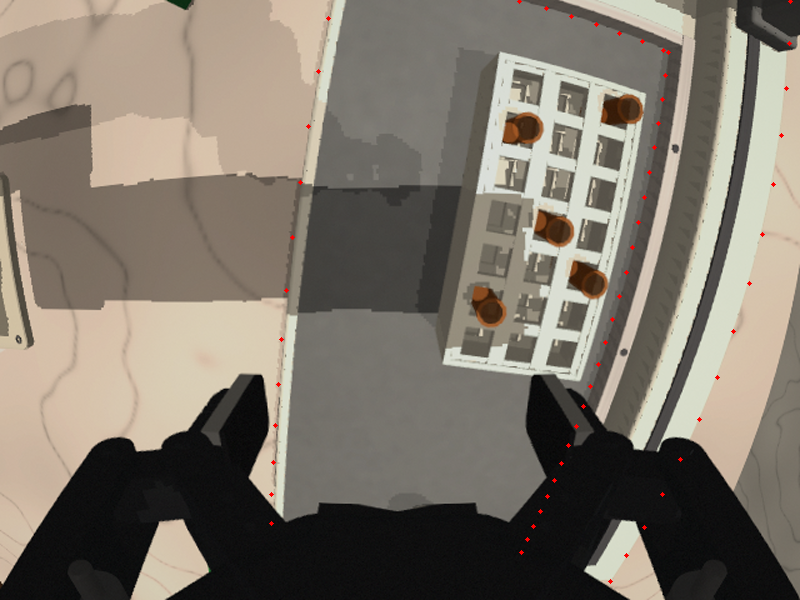

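```bash
python3 - <<'E'
from fit import *
c=cam("wrist"); R=lambda u,v,z:onz(c,(u/1.25,v/1.25),z)
for n,z,L in (("front strip left",.05,[(335,0),(300,180),(283,370),(275,500)]),("ledge top inner?",.07,[(683,45),(652,180),(612,350)]),("ledge base?",.05,[(668,60),(625,240),(585,380)]),("rear hous",.095,[(797,100),(770,230),(735,340)]),("stop top",.07,[(545,0),(683,42)])):
    p=np.array([R(u,v,z) for u,v in L]); k=np.polyfit(p[:,1],p[:,0],1); print(n,p.round(3)[:,:2].tolist(),"yaw",-np.degrees(np.arctan(k[0])))
obs=[(c,P,np.array(uv)/1.25) for P,uv in [((-47.5,95,112),(500,53)),((47.5,95,112),(645,93)),((-47.5,-95,112),(444,363)),((47.5,-95,112),(578,380))]]
r,e=fit(obs,[.59,.04,-.15]);print("rack",r,np.degrees(r[2]),e.round(1).tolist())
im=c["color"][0:320,330:630]
cv2.imwrite("pics/w0z.png",cv2.resize(im[:200],None,fx=2.6,fy=2.6,interpolation=2))
E
```

```text
front strip left [[0.457, 0.193], [0.432, 0.062], [0.41, -0.084], [0.386, -0.222]] yaw -9.544630677912192
ledge top inner? [[0.712, 0.177], [0.684, 0.07], [0.666, -0.06]] yaw -10.75783763722557
ledge base? [[0.71, 0.168], [0.676, 0.022], [0.656, -0.096]] yaw -11.573172935369636
rear hous [[0.815, 0.152], [0.79, 0.044], [0.771, -0.046]] yaw -12.639465952440803
stop top [[0.6, 0.192], [0.712, 0.179]] yaw 83.68077512017082
rack [ 0.59049215  0.0379801  -0.15471184] -8.864335613467073 [[-0.3, -0.7], [0.2, 0.6], [-0.9, 0.3], [1.6, -0.1]]
```

View pics/w0z.png

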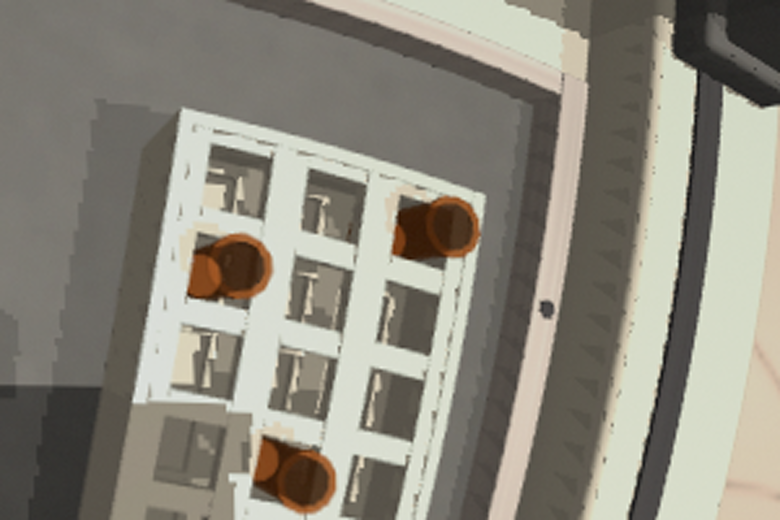

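```bash
python3 - <<'E'
from fit import *
c=cam("wrist"); R=lambda u,v,z:onz(c,(330+u/2.6,v/2.6),z)
for n,z,L in (("ledge top in",.07,[(560,95),(530,310),(490,520)]),("ledge base",.05,[(533,102),(512,290),(470,500)]),("stop top in",.07,[(300,0),(430,43),(560,95)]),("stop base",.05,[(240,5),(390,50),(533,102)])):
    p=np.array([R(u,v,z) for u,v in L]); print(n,p.round(4)[:,:2].tolist(), np.degrees(np.arctan2(*(p[-1]-p[0])[:2])))
S=cam("scene");D=cam("side")
s=lambda P,u,v:(S,P,np.array([150+u/2.5,195+v/2.5])); d=lambda P,u,v:(D,P,np.array([180+u/3,160+v/3]))
w=lambda P,u,v:(c,P,np.array([330+u/2.6,v/2.6]))
obs=[s((202,280,95),722,345),s((110,200,70),640,268),d((-145,280,0),322,560),d((-145,280,50),322,530),d((-145,-280,50),700,152),w((110,200,70),560,95),w((110,200,50),533,102)]
a,e=fit(obs,[.567,0,-.15]);print(a,np.degrees(a[2]),e.round(1).tolist(),wp(a,(110,200,50)))
E
```

```text
ledge top in [[0.7104, 0.1759], [0.6965, 0.0944], [0.6858, 0.0185]] -171.13776205546094
ledge base [[0.711, 0.1771], [0.7007, 0.1023], [0.6879, 0.0222]] -171.52889426735044
stop top in [[0.6087, 0.1928], [0.6563, 0.1848], [0.7104, 0.1759]] 99.41904704476396
stop base [[0.5936, 0.1956], [0.6499, 0.1864], [0.711, 0.1771]] 98.95866936825391
[ 0.56911591 -0.00253445 -0.16671421] -9.552020882014949 [[1.7, 1.8], [-5.9, 0.2], [0.9, 2.0], [-0.2, 0.5], [1.8, -1.0], [0.3, -0.4], [-0.2, 0.6]] [0.7107794  0.17643889 0.05      ]
```

```bash
python3 -m jog '[[[-3,10,0,10],[-5,20,0,20],[-7,30,0,30],[-7,40,0,40],[-7,50,0,50],[-7,52,0,60],[-7,52,0,70],[-7,52,0,80]]]' 0; python3 -m jog '[[[0,0,-30,1],[0,0,-70,1],[0,0,-110,1],[0,0,-140,1],[0,0,-157,1],[0,0,-157,1]]]'
python3 - <<'E'
from h import *
c=cam("side"); im=c["color"][180:320,200:400]; cv2.imwrite("pics/d1.png",cv2.resize(im,None,fx=4,fy=4,interpolation=2))
s=manip.sense(); print(s["time"],s["eef_pos"],s["contact_force"],s["finger_gap"])
E
```

```text
time: 2.45
eef_pos: [0.493, 0.0521, 0.4047]
orientation: [-1.572, 1.571, -1.74]
contact_force: [0.6, -0.0, -0.3]
finger_gap: 0.0852
time: 3.2
eef_pos: [0.4923, 0.052, 0.2464]
orientation: [-2.877, 1.567, -3.028]
contact_force: [0.7, 0.3, 0.1]
finger_gap: 0.0853
3.25 [0.49289187 0.05208851 0.24749788] [0.80602305 0.3604149  0.22571812] 0.08522316393150776
```

View pics/d1.png

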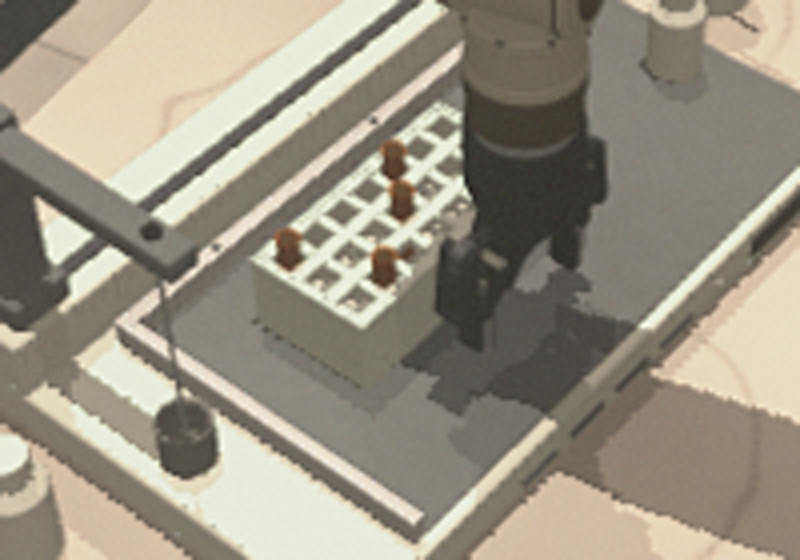

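```bash
python3 -m jog '[[[12,-2,0,0],[25,-4,0,0],[33,-5,0,0],[38,-6,0,0],[42,-6.6,0,0],[46,-7.2,0,0],[50,-7.9,0,0],[54,-8.5,0,0]]]'; python3 -m jog '[[[4,-0.6,0,0],[8,-1.3,0,0],[12,-1.9,0,0],[16,-2.5,0,0],[19,-3,0,0],[22,-3.5,0,0],[24,-3.8,0,0],[24,-3.8,0,0]]]'
```

```text
time: 4.25
eef_pos: [0.5447, 0.0438, 0.2472]
orientation: [-3.05, 1.563, 3.083]
contact_force: [-7.8, 1.5, 6.0]
finger_gap: 0.0856
time: 5.25
eef_pos: [0.5667, 0.0402, 0.247]
orientation: [-3.083, 1.557, 3.05]
contact_force: [-7.4, 1.1, 4.9]
finger_gap: 0.0853
```

```bash
python3 - <<'E'
from h import *
a=cam("side")["color"][190:310,200:360]; c=cam("wrist")["color"]
cv2.imwrite("pics/e1.png",np.vstack([cv2.resize(a,(400,300),interpolation=2),cv2.resize(c,(400,300),interpolation=3)]))
print(manip.sense()["contact_force"],manip.sense()["torque"])
E
```

```text
[-7.52865972  1.23603698  5.73310591] [0.23503805 1.27776405 0.04340367]
```

View pics/e1.png

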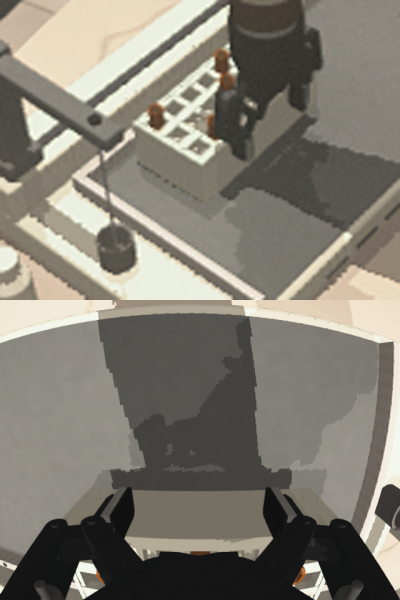

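```bash
python3 - <<'E'
from h import *
a=cam("side")["color"][200:290,230:350]; c=cam("scene")["color"][215:305,270:420]; w=cam("wrist")["color"][390:480,140:500]
cv2.imwrite("pics/f1.png",np.vstack([np.hstack([cv2.resize(a,(400,300),interpolation=2),cv2.resize(c,(400,300),interpolation=2)]),cv2.resize(w,(800,200),interpolation=2)]))
E
```

```text
(no output)
```

View pics/f1.png

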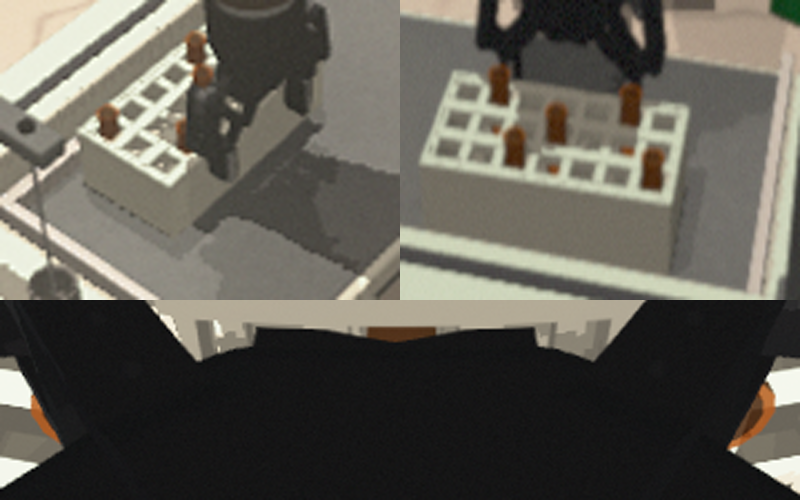

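```bash
python3 -m jog '[[[-4,0.6,0,0],[-12,1.9,0,0],[-20,3.1,0,0],[-20,3.1,10,0],[-20,3.1,16,0],[-20,3.1,16,0]]]' 120
python3 - <<'E'
from fit import *
S=cam("scene");D=cam("side")
s=lambda P,u,v:(S,P,np.array([270+(u-400)/2.6667,215+v*.3])); d=lambda P,u,v:(D,P,np.array([230+u*.3,200+v*.3]))
r,e=fit([s((47.5,-95,112),420,163),s((47.5,95,112),670,205),s((-47.5,95,112),688,104),s((-47.5,-95,112),455,72),s((47.5,95,50),665,270),d((47.5,95,112),80,138),d((-47.5,95,112),172,187),d((47.5,95,50),85,188),d((-47.5,95,50),175,235)],[.62,.04,-.15])
t=np.radians(-9);A=np.array([[np.cos(t),np.sin(t)],[-np.sin(t),np.cos(t)]])
print(r,np.degrees(r[2]),e.round(1).tolist(),"left:",A@(np.array([.6489,.0901])-r[:2]),manip.sense()["contact_force"],manip.sense()["finger_gap"])
E
```

```text
time: 6.25
eef_pos: [0.5474, 0.0434, 0.2642]
orientation: [-3.118, 1.56, 3.015]
contact_force: [-0.1, -0.7, -0.1]
finger_gap: 0.0451
[ 0.62285613  0.0330935  -0.13687286] -7.842237197793778 [[-0.3, -0.3], [0.6, -1.1], [0.2, -0.3], [-1.2, -0.8], [1.4, 3.0], [-0.5, -2.1], [-0.2, -0.3], [0.2, -1.2], [0.3, 1.2]] left: [0.01680545 0.06037881] [-0.09719209  0.45512907  0.13055238] 0.04491700456588859
```

```bash
python3 -m jog '[[[9,-1.4,0,0],[16,-2.5,0,0],[19,-3,0,0],[22,-3.4,0,0],[25,-3.9,0,0],[28,-4.4,0,0],[30.5,-4.8,0,0],[30.5,-4.8,0,0]]]';  python3 -m jog '[[[-4,0.6,0,0],[-14,2.2,0,0],[-24,3.8,0,0],[-24,3.8,30,0],[-24,3.8,75,0],[-24,3.8,100,0]]]'
```

```text
time: 7.35
eef_pos: [0.5757, 0.0388, 0.2629]
orientation: [-3.099, 1.552, 3.035]
contact_force: [-6.9, 0.7, 4.8]
finger_gap: 0.0449
time: 8.1
eef_pos: [0.5516, 0.0427, 0.3655]
orientation: [-3.138, 1.556, 2.996]
contact_force: [0.3, -0.2, 0.6]
finger_gap: 0.0457
```

```bash
python3 -m jog '[[[8,-20,0,-10],[16,-40,0,-20],[24,-60,0,-30],[32,-80,0,-40],[40,-100,0,-50],[48,-120,0,-60],[56,-140,0,-70],[59,-146,0,-80]]]';  python3 -m jog '[[[0,0,0,-10],[0,0,-30,-10],[0,0,-70,-10],[0,0,-100,-10],[0,0,-113,-10],[0,0,-113,-10]]]'
python3 - <<'E'
from h import *
a=cam("side")["color"][180:300,230:390]; c=cam("scene")["color"][205:315,230:420]; w=cam("wrist")["color"]
cv2.imwrite("pics/g1.png",np.vstack([np.hstack([cv2.resize(a,(400,300),interpolation=2),cv2.resize(c,(400,300),interpolation=2)]),cv2.resize(w[0:420,100:640],(386,300),interpolation=3).repeat(1,axis=1) if 0 else np.hstack([cv2.resize(w,(400,300),interpolation=3),np.zeros((300,400,3),np.uint8)])]))
E
```

```text
time: 9.1
eef_pos: [0.6105, -0.1044, 0.3652]
orientation: [-3.135, 1.556, 1.595]
contact_force: [-0.0, 0.4, -0.1]
finger_gap: 0.0454
time: 9.85
eef_pos: [0.6101, -0.1043, 0.2517]
orientation: [-3.024, 1.556, 1.532]
contact_force: [0.4, -0.3, 0.4]
finger_gap: 0.0454
```

View pics/g1.png

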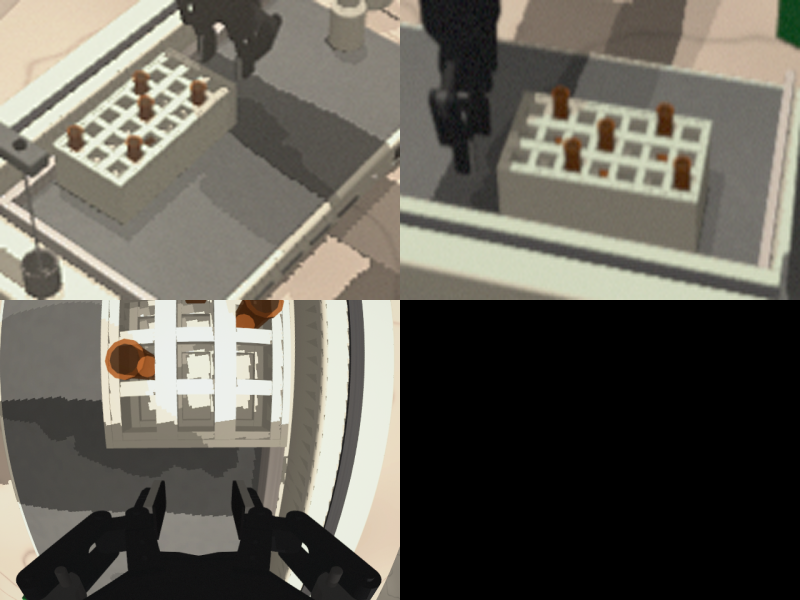

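```bash
python3 -m jog '[[[2,12,0,0],[3.4,22,0,0],[4.3,27,0,0],[4.9,31,0,0],[5.5,35,0,0],[6.2,39,0,0],[6.8,43,0,0],[7.4,47,0,0]]]';  python3 -m jog '[[[0.6,4,0,0],[1.3,8,0,0],[1.9,12,0,0],[2.5,16,0,0],[3.2,20,0,0],[3.8,24,0,0],[4.4,28,0,0],[4.4,28,0,0]]]'
```

```text
time: 11.0
eef_pos: [0.6185, -0.0588, 0.2544]
orientation: [2.819, 1.559, 1.09]
contact_force: [0.1, -6.3, 2.1]
finger_gap: 0.0453
time: 12.0
eef_pos: [0.623, -0.03, 0.2543]
orientation: [2.855, 1.558, 1.127]
contact_force: [-0.3, -2.2, 2.0]
finger_gap: 0.0452
```

```bash
python3 -m jog '[[[0.5,3,0,0],[1,6,0,0],[1.4,9,0,0],[1.7,11,0,0],[2,13,0,0],[2.2,14,0,0],[2.2,14,0,0]]]';  python3 -m jog '[[[0.1,1,0,0],[0.3,2,0,0],[0.3,2,0,0]]]';  python3 -m jog '[[[0.1,1,0,0],[0.3,2,0,0],[0.3,2,0,0]]]'
python3 - <<'E'
from h import *
S=cam("scene")
for n in("scene","side"):
  c=S if n=="scene" else cam("side")
  for th in ("rack","rack_rear_left","rack_rear_right"):
    for r in finder.landmark_of(n,th)[:3]:
        v,u=r["location"]; X=onz(c,(u*640,v*480),.05)
        if .55<X[0]<.75 and abs(X[1])<.25: print(n,th,round(r["conf"],2),X.round(4))
E
```

```text
time: 12.88
eef_pos: [0.6251, -0.0162, 0.2543]
orientation: [2.844, 1.559, 1.116]
contact_force: [-2.1, -5.3, 1.1]
finger_gap: 0.045
time: 13.25
eef_pos: [0.6252, -0.0154, 0.2544]
orientation: [2.726, 1.562, 0.996]
contact_force: [-1.2, -9.6, 1.3]
finger_gap: 0.045
time: 13.62
eef_pos: [0.6252, -0.0148, 0.2544]
orientation: [2.467, 1.566, 0.736]
contact_force: [-1.4, -9.5, 2.3]
finger_gap: 0.0452
scene rack 0.87 [0.643 0.096 0.05 ]
scene rack_rear_left 0.72 [0.7074 0.1766 0.05  ]
scene rack_rear_right 0.81 [ 0.6799 -0.02    0.05  ]
side rack 0.7 [0.6512 0.0887 0.05  ]
side rack_rear_left 0.81 [0.703  0.1843 0.05  ]
side rack_rear_right 0.85 [ 0.6784 -0.004   0.05  ]
```

```bash
python3 -m jog '[[[-0.6,-4,0,0],[-2,-14,0,0],[-4.7,-30,0,0],[-4.7,-30,30,0],[-4.7,-30,75,0],[-4.7,-30,110,0]]]';  python3 -m jog '[[[-8,20,0,10],[-16,40,0,20],[-24,60,0,30],[-32,80,0,40],[-40,100,0,50],[-48,120,0,60],[-56,140,0,70],[-64,149,0,80]]]'; python3 -m jog '[[[0,0,0,10],[0,0,-30,10],[0,0,-70,10],[0,0,-95,10],[0,0,-104,10],[0,0,-104,10]]]'
```

```text
time: 14.78
eef_pos: [0.6205, -0.0456, 0.3661]
orientation: [2.42, 1.564, 0.688]
contact_force: [1.0, 0.4, -0.4]
finger_gap: 0.0458
time: 15.78
eef_pos: [0.5562, 0.1038, 0.3661]
orientation: [2.376, 1.563, 2.048]
contact_force: [0.3, 0.5, 0.1]
finger_gap: 0.0453
time: 16.52
eef_pos: [0.5562, 0.1034, 0.262]
orientation: [2.433, 1.563, 2.279]
contact_force: [0.5, 0.5, 0.7]
finger_gap: 0.0454
```

```bash
python3 -m jog '[[[10,-1.6,0,0],[20,-3.1,0,0],[25,-3.9,0,0],[28,-4.4,0,0],[30,-4.7,0,0],[32,-5,0,0],[34,-5.3,0,0],[34,-5.3,0,0]]]';  python3 -m jog '[[[1,-0.2,0,0],[2,-0.3,0,0],[3,-0.5,0,0],[3,-0.5,0,0]]]'; python3 -m jog '[[[1,-0.2,0,0],[2,-0.3,0,0],[3,-0.5,0,0],[3,-0.5,0,0]]]'
```

```text
time: 17.52
eef_pos: [0.5873, 0.0982, 0.262]
orientation: [2.871, 1.556, 2.717]
contact_force: [-11.2, 0.5, 8.3]
finger_gap: 0.0451
time: 18.02
eef_pos: [0.5883, 0.098, 0.262]
orientation: [2.959, 1.55, 2.806]
contact_force: [-9.2, 1.9, 6.7]
finger_gap: 0.0448
time: 18.52
eef_pos: [0.5893, 0.0979, 0.262]
orientation: [3.004, 1.544, 2.851]
contact_force: [-11.6, 2.0, 8.9]
finger_gap: 0.0456
```

```bash
python3 -m jog '[[[1.5,-0.2,0,0],[3,-0.5,0,0],[4.5,-0.7,0,0],[6,-0.9,0,0],[6,-0.9,0,0]]]'
python3 - <<'E'
from fit import *
D=cam("side");S=cam("scene");cv2.imwrite("pics/hs.png",D["color"]);cv2.imwrite("pics/hc.png",S["color"])
a=D["color"][200:290,210:350]; c=S["color"][225:325,290:430]
cv2.imwrite("pics/h1.png",np.hstack([cv2.resize(a,(400,257),interpolation=2),cv2.resize(c,(400,286),interpolation=2)[:257]]))
E
```

```text
time: 19.15
eef_pos: [0.593, 0.0972, 0.262]
orientation: [3.043, 1.537, 2.891]
contact_force: [-13.3, 1.7, 9.5]
finger_gap: 0.0448
```

```bash
python3 -m jog '[[[-4,0.6,0,0],[-14,2,0,0],[-24,3.8,0,0],[-24,3.8,40,0],[-24,3.8,90,0],[-24,3.8,138,0]]]';  python3 -m jog '[[[10,-12,0,-10],[25,-24,0,-20],[40,-36,0,-30],[55,-48,0,-40],[70,-60,0,-50],[85,-72,0,-60],[100,-84,0,-70],[115,-96,0,-80]]]'; python3 -m jog '[[[0,0,0,-10],[0,0,0,-10],[0,0,0,-10]]]'
python3 - <<'E'
from fit import *
w=cam("wrist"); im=w["color"]; cv2.imwrite("pics/i.png",im)
o=-np.array(w["R"]).T@np.array(w["t"]); print(o)
q=[proj(w,np.array(X)) for X in [(.711,.1765,.05),(.62,-.02,.11),(.711,.1765,.112),(.675,-.05,.112)]]; print(np.round(q))
cv2.imwrite("pics/i1.png",cv2.resize(im,(800,600),interpolation=2))
E
```

```text
time: 20.0
eef_pos: [0.5686, 0.1011, 0.4015]
orientation: [3.042, 1.538, 2.89]
contact_force: [0.4, 0.8, 0.1]
finger_gap: 0.0453
time: 21.0
eef_pos: [0.6838, 0.0048, 0.4013]
orientation: [3.038, 1.538, 1.484]
contact_force: [-0.5, -0.2, -0.4]
finger_gap: 0.045
time: 21.38
eef_pos: [0.6836, 0.005, 0.4013]
orientation: [3.039, 1.538, 1.314]
contact_force: [0.9, 0.1, -0.4]
finger_gap: 0.0449
[0.69543541 0.07857236 0.37421486]
[[317.  31.]
 [240. 286.]
 [317.   7.]
 [316. 313.]]
```

View pics/i1.png

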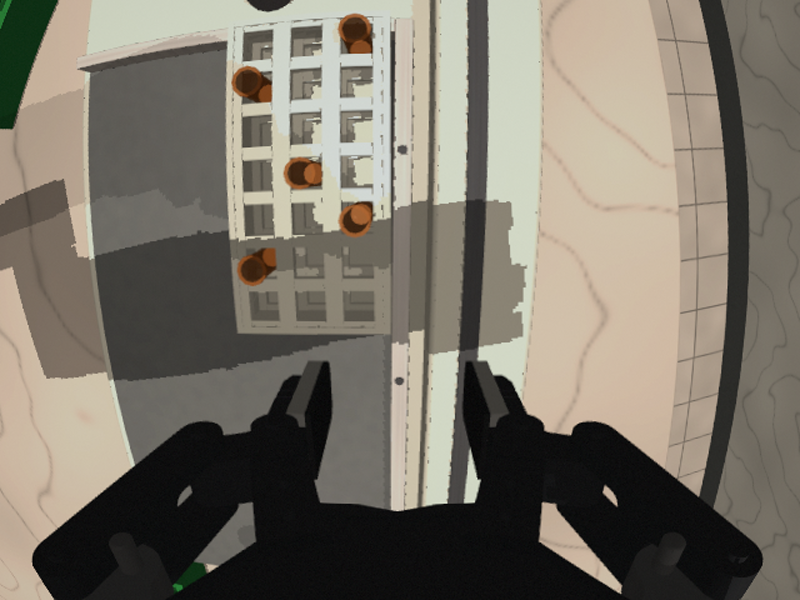

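```bash
python3 - <<'E'
from fit import *
im=cv2.imread("pics/i.png")
a=cv2.rotate(im[5:280,290:345],cv2.ROTATE_90_COUNTERCLOCKWISE); b=im[5:70,60:335]
A=cv2.resize(a,None,fx=2.9,fy=4,interpolation=2);B=cv2.resize(b,None,fx=2.9,fy=4,interpolation=2)
cv2.imwrite("pics/j.png",np.vstack([A,np.zeros((6,A.shape[1],3),np.uint8),B[:,:A.shape[1]]]));print(A.shape,B.shape)
E
```

```text
(220, 798, 3) (260, 798, 3)
```

View pics/j.png

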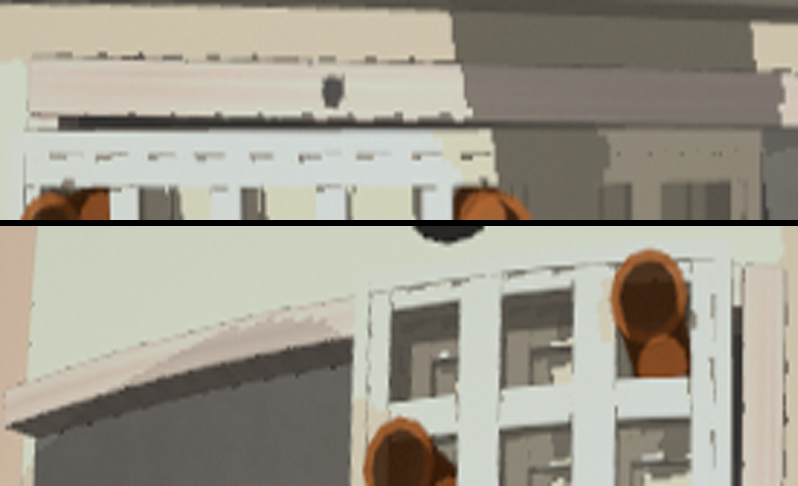

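```bash
cat > gap.py <<'E'
from fit import *
w=cam("wrist"); th=np.radians(-9.0); xh=np.array([np.cos(th),np.sin(th)]); yh=np.array([-np.sin(th),np.cos(th)])
T=lambda x,y:(345-y/4,5+x/2.9); B=lambda x,y:(60+x/2.9,5+(y-226)/4)
def P(uv,z): p=onz(w,uv,z)[:2]; return np.round([1000*xh@p,1000*yh@p],1)
print("ledge in top",[P(T(x,y),.07) for x,y in ((60,116),(250,117),(440,119),(600,124),(740,126))])
print("rack rear top",[P(T(x,y),.112) for x,y in ((30,131),(250,131),(440,131),(600,129),(740,130))])
print("ledge far right",[P((u/1.25,v/1.25),.07) for u,v in ((391,360),(390,480))])
print("stop in top",[P(B(x,y),.07) for x,y in ((40,418),(180,369),(350,340))])
print("rack left top front/rear",[P(B(x,y),.112) for x,y in ((358,293),(480,273),(600,257),(730,246))])
print("rack right end top",[P((u/1.25,v/1.25),.112) for u,v in ((238,332),(388,333))])
E
python3 gap.py
```

```text
ledge in top [array([674.1, 284.5]), array([674., 228.]), array([673.7, 174. ]), array([672.7, 128.2]), array([672.2,  85.9])]
rack rear top [array([671.5, 279.1]), array([671.7, 222.2]), array([671.7, 175.8]), array([672.1, 136.2]), array([671.8,  99.8])]
ledge far right [array([671.6,  59.9]), array([670.4, -46. ])]
stop in top [array([445.2, 286.2]), array([500.8, 287.7]), array([559. , 285.4])]
rack left top front/rear [array([576.7, 281.1]), array([609.1, 281.3]), array([639.3, 282.1]), array([671.1, 283.4])]
rack right end top [array([576.8,  94.5]), array([670.2,  94.9])]
```

```bash
python3 -m jog '[[[-14,-15,0,0],[-28,-30,0,0],[-42,-42,0,0],[-54,-52,0,0],[-54,-52,-40,0],[-54,-52,-90,0],[-54,-52,-130,0],[-54,-52,-147,0]]]'; python3 -m jog '[[[1.5,10,0,0],[2.6,17,0,0],[3.2,20,0,0],[3.5,22,0,0],[3.8,24,0,0],[4.1,26,0,0],[4.1,26,0,0]]]'; python3 -m jog '[[[0.3,2,0,0],[0.6,4,0,0],[0.9,6,0,0],[1.1,7,0,0],[1.1,7,0,0]]]'
```

```text
time: 22.48
eef_pos: [0.6285, -0.0466, 0.2518]
orientation: [-3.113, 1.538, 1.445]
contact_force: [0.9, -0.2, -0.3]
finger_gap: 0.0454
time: 23.35
eef_pos: [0.6326, -0.021, 0.2521]
orientation: [-3.124, 1.539, 1.434]
contact_force: [-0.8, -2.2, 2.6]
finger_gap: 0.0451
time: 23.98
eef_pos: [0.6327, -0.0186, 0.2522]
orientation: [-3.073, 1.551, 1.48]
contact_force: [-4.2, -16.2, 3.4]
finger_gap: 0.0448
```

```bash
python3 -m jog '[[[-0.6,-4,0,0],[-2,-14,0,0],[-4.7,-30,0,0],[-4.7,-30,30,0],[-4.7,-30,75,0],[-4.7,-30,112,0]]]' 255;  python3 -m jog '[[[-8,22,0,10],[-16,44,0,20],[-24,66,0,30],[-32,88,0,40],[-40,110,0,50],[-48,132,0,60],[-56,154,0,70],[-61,174,0,80]]]'; python3 -m jog '[[[0,0,0,10],[0,0,-30,10],[0,0,-70,10],[0,0,-95,10],[0,0,-102,10],[0,0,-102,10]]]'
```

```text
time: 24.72
eef_pos: [0.628, -0.0492, 0.3658]
orientation: [-3.118, 1.551, 1.435]
contact_force: [-0.1, 0.3, 0.2]
finger_gap: -0.0003
time: 25.72
eef_pos: [0.5667, 0.1252, 0.3658]
orientation: [-3.135, 1.551, 2.82]
contact_force: [0.5, 0.4, -0.4]
finger_gap: -0.0001
time: 26.48
eef_pos: [0.5668, 0.125, 0.2639]
orientation: [-3.139, 1.55, 2.991]
contact_force: [0.4, -0.7, -0.6]
finger_gap: 0.0
```

```bash
python3 -m jog '[[[10,-1.6,0,0],[18,-2.8,0,0],[22,-3.4,0,0],[24,-3.7,0,0],[26,-4,0,0],[28,-4.4,0,0],[30,-4.7,0,0],[30,-4.7,0,0]]]'
```

```text
time: 27.48
eef_pos: [0.5952, 0.1206, 0.2639]
orientation: [-3.136, 1.546, 2.994]
contact_force: [-6.2, 1.5, 4.2]
finger_gap: 0.0002
```

```bash
python3 -m jog '[[[1.5,-0.2,0,0],[3,-0.5,0,0],[4.5,-0.7,0,0],[6,-0.9,0,0],[7,-1.1,0,0],[7,-1.1,0,0]]]'; python3 -m jog '[[[2,-0.3,0,0],[4,-0.6,0,0],[6,-0.9,0,0],[7,-1.1,0,0],[7,-1.1,0,0]]]'
```

```text
time: 28.22
eef_pos: [0.5987, 0.1205, 0.2638]
orientation: [3.121, 1.535, 2.969]
contact_force: [-14.5, 3.1, 10.3]
finger_gap: 0.0003
time: 28.85
eef_pos: [0.6009, 0.1202, 0.2638]
orientation: [3.132, 1.521, 2.983]
contact_force: [-20.5, 3.2, 13.1]
finger_gap: -0.0002
```

```bash
python3 -m jog '[[[-4,0.6,0,0],[-14,2,0,0],[-24,3.8,0,0],[-24,3.8,40,0],[-24,3.8,90,0],[-24,3.8,137,0]]]';  python3 -m jog '[[[10,-12,0,-10],[25,-27,0,-20],[40,-42,0,-30],[55,-57,0,-40],[70,-72,0,-50],[85,-87,0,-60],[100,-102,0,-70],[107,-119,0,-80]]]'; python3 -m jog '[[[0,0,0,-10],[0,0,0,-10],[0,0,0,-10]]]'
cat > prof.py <<'E'
from fit import *
w=cam("wrist"); im=w["color"]; cv2.imwrite("pics/k.png",im); g=cv2.cvtColor(im,cv2.COLOR_BGR2GRAY).astype(float)
th=np.radians(-9.5); xh=np.array([np.cos(th),np.sin(th)]); yh=np.array([-np.sin(th),np.cos(th)]); C=np.array([.7107,.1765])
def prof(z,f,n):
    print(n); 
    for k in f[0]:
        q=[proj(w,np.append(C+f[1](k,s),z)) for s in np.arange(-8,9,1.)/1000]
        q=np.array(q,np.float32); v=[cv2.getRectSubPix(g.astype(np.float32),(1,1),tuple(map(float,p)))[0,0] for p in q]
        print(int(k*1000),np.round(v).astype(int).tolist())
# s=-8..8 mm across the seam (+ = beyond), offsets from corner
prof(.112,(np.array([-10,-30,-60,-90,-130,-170,-185])/1000,lambda k,s:xh*s+yh*k),"rack top rear, along y")
prof(.07,(np.array([-30,-60,-90,-130,-170,-200,-220])/1000,lambda k,s:xh*s+yh*k),"ledge z70")
prof(.112,(np.array([-10,-25,-45,-60,-75])/1000,lambda k,s:xh*k+yh*s),"rack top left end")
prof(.07,(np.array([-105,-120,-140,-170])/1000,lambda k,s:xh*k+yh*s),"stop z70")
for n in("scene","side"):
  c=cam(n)
  for t in ("tube0","tube1","rack"): print(n,t,[(round(r["conf"],2),np.round(np.array(r["location"])*[480,640]).tolist()) for r in finder.landmark_of(n,t)[:5]])
print(manip.sense()["contact_force"],-np.array(w["R"]).T@np.array(w["t"]))
E
python3 prof.py
```

```text
time: 29.6
eef_pos: [0.5767, 0.124, 0.4023]
orientation: [3.13, 1.522, 2.98]
contact_force: [0.7, -0.0, 0.0]
finger_gap: -0.0004
time: 30.6
eef_pos: [0.6843, 0.0045, 0.4018]
orientation: [3.124, 1.522, 1.572]
contact_force: [-0.4, 0.3, 0.0]
finger_gap: -0.0002
time: 30.98
eef_pos: [0.6841, 0.0047, 0.4018]
orientation: [3.123, 1.522, 1.4]
contact_force: [0.7, -0.1, -0.8]
finger_gap: 0.0002
rack top rear, along y
-10 [212, 212, 211, 212, 212, 212, 213, 169, 178, 201, 201, 200, 199, 199, 200, 199, 203]
-30 [214, 214, 211, 195, 213, 214, 214, 178, 103, 129, 202, 200, 198, 198, 201, 197, 199]
-60 [215, 215, 212, 212, 216, 215, 213, 166, 109, 166, 205, 203, 201, 204, 205, 199, 201]
-90 [215, 216, 212, 185, 211, 216, 215, 184, 109, 132, 208, 207, 207, 208, 210, 205, 204]
-130 [106, 106, 106, 106, 106, 106, 105, 96, 111, 123, 122, 123, 124, 122, 122, 122, 122]
-170 [136, 134, 118, 137, 137, 137, 134, 116, 107, 120, 118, 119, 120, 119, 119, 119, 121]
-185 [137, 136, 135, 136, 137, 137, 132, 112, 110, 119, 117, 120, 120, 119, 119, 120, 121]
ledge z70
-30 [214, 194, 170, 208, 214, 214, 205, 132
[... 1047 characters left out ...]
[211, 211, 211, 212, 211, 211, 211, 210, 211, 211, 211, 211, 211, 211, 211, 211, 211]
-120 [98, 80, 67, 70, 69, 71, 71, 72, 160, 203, 204, 202, 200, 200, 202, 205, 205]
-140 [99, 99, 69, 72, 72, 71, 72, 77, 121, 173, 182, 179, 179, 190, 202, 203, 202]
-170 [95, 93, 81, 71, 71, 70, 70, 70, 107, 163, 180, 178, 188, 197, 202, 204, 203]
scene tube0 []
scene tube1 []
scene rack [(0.84, [285.0, 525.0]), (0.77, [221.0, 180.0]), (0.66, [286.0, 353.0])]
side tube0 [(0.61, [254.0, 275.0])]
side tube1 [(0.61, [254.0, 275.0])]
side rack [(0.87, [253.0, 271.0]), (0.68, [206.0, 442.0]), (0.61, [385.0, 217.0]), (0.56, [382.0, 334.0])]
[-0.13649184  0.51596561 -0.76835353] [0.69581116 0.07875543 0.37589614]
```

```bash
python3 -m jog '[[[3,8,-20,0],[6,16,-45,0],[8,25,-70,0],[8,25,-80,0],[8,25,-80,0]]]'
cat > prof2.py <<'E'
from fit import *
w=cam("wrist"); im=w["color"]; cv2.imwrite("pics/l.png",im); g=cv2.cvtColor(im,cv2.COLOR_BGR2GRAY).astype(np.float32)
o=-np.array(w["R"]).T@np.array(w["t"]); print(o)
th=np.radians(-9.5); xh=np.array([np.cos(th),np.sin(th)]); yh=np.array([-np.sin(th),np.cos(th)]); C=np.array([.7107,.1765])
S=np.arange(-10,14,.5)
def prof(z,ks,f,n):
    print(n)
    for k in ks:
        q=np.array([proj(w,np.append(C+f(k/1000,s/1000),z)) for s in S],np.float32)
        v=cv2.remap(g,q[:,0].reshape(1,-1),q[:,1].reshape(1,-1),cv2.INTER_LINEAR)[0]
        print(k,v.round().astype(int)[10:38].tolist())
rear=lambda k,s:xh*s+yh*k; left=lambda k,s:xh*k+yh*s
print("s from",S[10],"to",S[37],"step .5")
prof(.112,[-20,-50,-80,-100,-120,-140],rear,"rear z112"); prof(.07,[-20,-50,-80,-100,-120,-140,-205,-215],rear,"rear z70")
prof(.07,[-110,-130,-160],left,"stop z70")
E
python3 prof2.py
```

```text
time: 32.05
eef_pos: [0.6921, 0.0294, 0.3211]
orientation: [-3.127, 1.522, 1.431]
contact_force: [0.5, 0.0, -0.1]
finger_gap: -0.0002
[0.70387843 0.10339792 0.29523081]
s from -5.0 to 8.5 step .5
rear z112
-20 [204, 194, 213, 214, 213, 213, 214, 214, 203, 151, 89, 87, 102, 117, 124, 160, 202, 201, 200, 199, 199, 199, 200, 201, 200, 197, 198, 201]
-50 [152, 191, 213, 216, 216, 216, 216, 216, 199, 149, 100, 91, 107, 121, 132, 162, 195, 204, 202, 200, 201, 201, 203, 206, 202, 199, 200, 201]
-80 [206, 205, 214, 217, 217, 217, 216, 217, 210, 127, 91, 89, 112, 123, 114, 98, 92, 85, 84, 84, 84, 84, 84, 84, 89, 119, 176, 202]
-100 [150, 185, 204, 205, 203, 201, 201, 196, 178, 114, 81, 82, 92, 98, 99, 98, 98, 98, 98, 99, 99, 99, 100, 100, 99, 98, 97, 97]
-120 [105, 104, 104, 104, 104, 105, 105, 103, 97, 87, 81, 92, 111, 122, 124, 123, 124, 124, 124, 125, 124, 124, 125, 125, 124, 123, 122, 122]
-140 [103, 103, 103, 104, 103, 103, 104, 103, 98, 91, 86, 91, 110, 119, 121, 120, 120, 121, 122, 122, 122, 121, 121, 120, 121, 121, 121, 121]
rear z70
-20 [215, 215, 215, 215, 214, 205, 151, 106, 87, 90
[... 724 characters left out ...]
3, 123, 123, 123, 123, 123, 122, 122]
-205 [11, 12, 13, 14, 14, 14, 14, 15, 14, 14, 14, 13, 14, 15, 14, 14, 15, 16, 18, 17, 16, 16, 16, 17, 17, 16, 18, 16]
-215 [13, 14, 14, 12, 13, 12, 12, 13, 15, 15, 14, 14, 13, 13, 13, 13, 13, 14, 14, 13, 13, 16, 15, 15, 15, 15, 16, 16]
stop z70
-110 [197, 198, 197, 197, 196, 197, 196, 196, 197, 197, 197, 196, 196, 196, 196, 196, 196, 197, 196, 197, 196, 196, 196, 196, 195, 196, 195, 195]
-130 [70, 71, 71, 70, 71, 71, 71, 71, 75, 89, 126, 158, 179, 182, 181, 179, 178, 177, 176, 174, 175, 176, 178, 180, 181, 182, 181, 178]
-160 [70, 72, 73, 72, 70, 69, 70, 70, 73, 77, 121, 157, 182, 181, 180, 179, 178, 176, 174, 173, 174, 176, 178, 180, 183, 191, 197, 201]
```

```bash
python3 -m jog '[[[0,-10,25,0],[0,-40,40,0],[-20,-70,40,0],[-45,-86,40,0],[-64,-86,40,0],[-64,-86,0,0],[-64,-86,-45,0],[-64,-86,-67,0]]]'; python3 -m jog '[[[1.6,10,0,0],[3.2,20,0,0],[4,25,0,0],[4.5,28,0,0],[4.8,30,0,0],[5.1,32,0,0],[5.1,32,0,0]]]'; python3 -m jog '[[[0.3,2,0,0],[0.6,4,0,0],[0.9,6,0,0],[0.9,6,0,0]]]'
```

```text
time: 33.1
eef_pos: [0.6278, -0.0572, 0.2545]
orientation: [3.131, 1.522, 1.404]
contact_force: [-0.5, -0.2, -0.8]
finger_gap: 0.0002
time: 33.98
eef_pos: [0.6329, -0.0253, 0.2544]
orientation: [3.133, 1.522, 1.406]
contact_force: [0.8, 0.5, -0.2]
finger_gap: 0.0001
time: 34.48
eef_pos: [0.6334, -0.0221, 0.2545]
orientation: [3.134, 1.53, 1.404]
contact_force: [-2.4, -9.6, 1.7]
finger_gap: 0.0002
```

```bash
python3 -m jog '[[[-0.6,-4,0,0],[-2,-14,0,0],[-4.7,-30,0,0],[-4.7,-30,30,0],[-4.7,-30,75,0],[-4.7,-30,120,0],[-4.7,-30,148,0]]]'; python3 -m jog '[[[20,15,0,0],[45,35,0,0],[61,53,0,0],[61,53,0,0],[61,53,0,0]]]'; python3 prof.py | head -16 | cut -c1-70; python3 - <<'E'
from h import *
for n in("scene","side"):
  c=cam(n)
  for t,z in (("deck_bottle",.05),("bench_bottle",0),("wash_bottle",0)):
    r=finder.landmark_of(n,t)[:1]
    if r: v,u=r[0]["location"]; print(n,t,onz(c,(u*640,v*480),z).round(3))
hsv=cv2.cvtColor(cam("wrist")["color"],cv2.COLOR_BGR2HSV)
m=cv2.inRange(hsv,(5,150,60),(15,255,255)); k=cv2.connectedComponentsWithStats(m); print([x.tolist() for x in k[2][1:] if x[4]>60])
m=cv2.inRange(cv2.cvtColor(cv2.imread("pics/i.png"),cv2.COLOR_BGR2HSV),(5,150,60),(15,255,255)); k=cv2.connectedComponentsWithStats(m); print([x.tolist() for x in k[2][1:] if x[4]>60])
E
```

```text
time: 35.35
eef_pos: [0.6287, -0.0529, 0.4054]
orientation: [3.047, 1.529, 1.317]
contact_force: [0.7, 0.1, -0.5]
finger_gap: 0.0001
time: 35.98
eef_pos: [0.6894, -0.0007, 0.4052]
orientation: [3.066, 1.53, 1.336]
contact_force: [-0.7, 0.5, -0.4]
finger_gap: -0.0003
rack top rear, along y
-10 [211, 211, 208, 205, 205, 211, 211, 174, 102, 171, 198, 199, 200, 
-30 [212, 213, 211, 196, 212, 213, 213, 170, 82, 110, 165, 201, 199, 1
-60 [214, 214, 215, 214, 214, 214, 214, 169, 88, 112, 170, 204, 202, 2
-90 [215, 215, 204, 177, 215, 215, 215, 158, 92, 114, 181, 207, 206, 2
-130 [207, 184, 115, 105, 105, 105, 105, 91, 81, 112, 122, 122, 123, 1
-170 [135, 136, 121, 133, 136, 136, 134, 112, 91, 111, 118, 118, 119, 
-185 [135, 135, 136, 135, 135, 135, 131, 105, 70, 110, 118, 119, 119, 
ledge z70
-30 [174, 167, 209, 213, 213, 206, 113, 83, 115, 161, 202, 200, 197, 1
-60 [207, 182, 209, 214, 214, 200, 122, 91, 116, 135, 164, 194, 202, 2
-90 [214, 214, 215, 215, 215, 208, 125, 96, 116, 175, 206, 206, 206, 2
-130 [208, 194, 200, 208, 207, 195, 103, 83, 107, 121, 122, 122, 123, 
-170 [130, 135, 136, 137, 136, 130, 104, 96, 112, 118, 118, 119, 120, 
-200 [129, 134, 136, 134, 136, 124, 88, 80, 112, 118, 117, 118, 118, 1
-220 [112, 112, 104, 96, 96, 97, 101, 145, 191, 199, 199, 199, 199, 19
scene deck_bottle [ 0.525 -0.235  0.05 ]
scene bench_bottle [0.717 0.317 0.   ]
scene wash_bottle [ 0.551 -0.396  0.   ]
side deck_bottle [ 0.524 -0.242  0.05 ]
side bench_bottle [0.693 0.329 0.   ]
side wash_bottle [0.734 0.145 0.   ]
[[264, 12, 27, 31, 428], [181, 53, 31, 28, 449], [220, 124, 30, 25, 556], [263, 160, 27, 26, 535], [183, 196, 31, 28, 476]]
[[271, 12, 27, 31, 454], [186, 53, 31, 29, 471], [227, 126, 30, 25, 566], [272, 162, 26, 27, 538], [190, 199, 31, 30, 482]]
```

```bash
python3 -c "
from bench import manip
print(manip.finish_job())"
```

```text
the job is handed in; nothing more can be done
None
```

I pushed the rack home into the back left corner and handed the job in at about 36 s. I pushed on its front side, then on its right end, then repeated both until it was seated. The arm finished raised, clear of everything.

**Rear side:** At up to 20 N the fingertip advanced no further. In the last wrist images the rear edge ran parallel to the ledge, with an apparent gap of about 0.4 mm, which is within measuring error.

**Left end:** The last push met the rack at its earlier seated position and rose to 9.6 N with no movement; an earlier push had reached 16 N. The picture could not confirm this end directly because the rack and chassis are both white there. A rough reading gave a gap of about 1 mm, so this end rests mainly on the force evidence.

**Tubes:** All five showed in the same place and shape as in the previous picture. On the first front push the open fingers passed very close to two tubes. I saw no sign of contact, but I can't rule out a light touch. I then narrowed and raised the fingers for all later front pushes.

**Bottles:** The deck and bench bottles were still in place in both fixed cameras, to within the detector's scatter. The wash bottle agreed in the scene camera, but its last side-camera detection was off, apparently a false hit.

**Other odd reading:** An upward force of 4 to 13 N showed on the tool during the front pushes. I took it to be friction and did not confirm the cause. The tool was also left tilted by 2 to 3 degrees, which I allowed for.

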